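# Flip a compressor valve plate over the edge of the bench board

### The arm

A 6-joint arm with a two-finger parallel gripper is mounted at the origin on the work surface. World frame = base frame: x ahead of the robot, y to its left, z up, the work surface at z = 0. Lengths are in m, angles in rad, forces in N, time in s.
With the tool pointing down it reaches from about 0.35 to 0.975 m from the base axis. Payload 4.9 kg.
Tool frame: the origin (TCP) lies midway between the tips of the shut fingers; the grasp point (between the pads) lies 19 mm behind it; z points along the fingers, y is the direction in which the jaws open and shut (so a half turn about z gives the same grasp; the last joint's range is limited). The gripper opens to 85 mm and grips with 20 to 120 N. Pads are 22 mm wide; open, the fingers measure 114 mm over their backs; the gripper's body (76 mm by 85 mm) begins 54 mm behind the grasp point. The pads swing forward as they close: fully open they stand 13 mm farther back than shut.
Start: joints at [-1.36, 0.053, 1.613, -0, 1.476, -0.119], TCP at [0.202, -0.591, 0.231] pointing down, gripper open.
Joint ranges: [-3.01, 3.01], [-1.01, 2.22], [0.06, 2.58], [-1.02, 4.17], [0.09, 2.62], [-3.14, 3.14]. Speed limits (rad/s): [2.57, 2.57, 3.14, 3.14, 3.14, 3.14].

### API

Orientations are given as a unit quaternion [w, x, y, z].
In Python, from plant import state, grab_frame, camera_params, job_done, boxes_of gives the robot as it stands.
- The arm moves only by the tool step_arm, never from a script. Its argument "steps" is a list of rows, each a list of 4 numbers: the shift along the tool's x, y, z in mm, then the turn about the tool's z in degrees. A call has 1 to 8 rows; each row shifts and turns the pose as measured when the row begins, along the tool's axes as they then stand; what a row does not reach is not made up. A row lasts 1/10 s, in which the tool goes at most 50 mm and 8.59 degrees, less where a joint would pass 70% of its speed; a pose out of reach is approached as far as the arm can. A call is refused whole if a number of a shift passes 50 or a number of a turn 8.59, either way. A call with a gripper value outside its range is refused whole. "claw" is the opening in per cent of the stroke, from 0 (shut) to 100 (fully open), set as the call begins (left out, the last holds). The fingers move at their own pace and stop on an object; the grip force is fixed at half the most. Time passes only in rows, so rows that do not move let the fingers close. It gives the time, the measured TCP pose, the force and the opening at its end, in the units of the state.
- state(): the state, without advancing time (a new reading comes with each control period).
- grab_frame(name): name is "scene" or "top" or "wrist"; returns (picture, depth): 480x640x3 uint8, red, green, blue; 480x640 float32, m along the optical axis (not along the pixel's ray), 0 where there is no reading.
- camera_params(name): a dict with "mtx" (3x3 intrinsics, pixels), "k1" (the pictures are not rectified: a ray, as slopes to the right and down, at radius r is drawn at 1 + k1 r^2 times it, then the intrinsics apply), "extrinsics" (4x4, takes a point from camera to world coordinates); the wrist camera has in their place "T_tool_cam" (4x4, takes a point from camera to tool coordinates, whose origin is the TCP and whose axes are the flange's). Camera axes: x right, y down, z forward; pixel columns grow to the right and rows downward; lengths in m; the calibration is good to about 2 mm. A picture is of the moment at which its call begins: read the wrist's pose just before it. camera_params takes no time and is no camera call.
- job_done(): hands the job in, once; it reports no verdict.
Trained networks look in the newest picture that a camera, given by its name, has taken for a name from the list of things; names that differ only in an ending like _2 or _b are one class to them, and where a whole thing is asked for, a point or a joint stands for the part that bears it (a point fixed in the world has none). Each returns a list of dicts, best first, with "p" (0 to 1); they miss things now and then, are a little off and sometimes report something else, mostly with a low value. They report only what shows in the picture. A call takes as long as a camera call. They do not tell look-alikes from the thing itself.
- boxes_of(camera, label): "box" ([left, top, width, height] in pixels, round what is visible of it).
The state is a dict: "time": time; "joint_pos": joint angles; "joint_vel": joint speeds; "joint_efforts": joint torques, N m; "tool_pos": TCP position; "tool_rot": TCP orientation; "contact_force": force on the tool from outside, world axes, zero at the start; "ft_torque": the same for the moment, N m; "gripper_width": opening from 0.0 (shut) to 1.0 (fully open).
Only numpy, scipy, OpenCV 4.12 (cv2) and the standard library are available. Lean on these libraries where they do the work, as an engineer would, in place of code of your own. Each camera call takes 0.05 s, during which the arm holds its last target. There are 200 camera calls.

### The job

The compressor's steel valve plate lies flat on the bench, reeds underneath, in front of the wooden work board. With the fingertips only, never lifting it clear, push it against the board's edge until it tips up there and flips over on to the board, reeds uppermost, then push it on until no part of it overhangs the board. Leave the socket, clutch hub, spray can and screwdriver where they are.

Things in the scene. Friction and masses are not known exactly. Their poses are not given: they have to be found in the camera images.
- valve_plate: The flat bright steel valve plate, 70 mm (its x) by 95 mm (its y) by 8 mm thick, 0.3 to 0.45 kg, straight square edges. Origin: centre of the reed-side face, underneath at the start. Its z axis points from the reed side to the plain side: up at the start, down once flipped. At the start a 95 mm side faces the board's near edge, 10 to 60 mm off, within 0.25 rad of parallel.
- plate_center (a point): Centre of the valve plate, half-way through its thickness (4 mm above the bench at the start, 19 mm when it lies on the board); same axes as the plate. Two dark reed tongues, under 1 mm proud and joined at the root, mark the reed side; the plain side shows only bolt holes, ports and the thin grey print of an old gasket.
- corner_a (a point): Corner of the valve plate at its x = -35 mm, y = -47.5 mm, half-way through its thickness.
- corner_b (a point): Corner of the valve plate at its x = -35 mm, y = +47.5 mm, half-way through its thickness.
- corner_c (a point): Corner of the valve plate at its x = +35 mm, y = +47.5 mm, half-way through its thickness.
- corner_d (a point): Corner of the valve plate at its x = +35 mm, y = -47.5 mm, half-way through its thickness.
- board: The wooden work board, screwed down and immovable: 200 mm (its x) by 300 mm (its y) by 15 mm thick, upright square edges. Origin: centre of its underside, on the bench. Its x axis points away from the robot, square to its near edge, which lies at its x = -100 mm and runs along its y. Friction of bench, board and plate on one another is 0.5 to 0.75.
- board_edge (a point): Middle of the board's near upper edge (board x = -100 mm, y = 0, 15 mm above the bench). Same axes as the board. With the plate pressed flat against this edge by some 10 to 15 N at its robot-side edge (tips 1 to 2 mm over the bench), fingertips that move up carry that edge with them by friction, and it pivots at the board's foot.
- socket: Steel wrench socket standing on the far half of the board, 30 mm across at the top, 42 mm tall; origin at the centre of its foot. To be left alone.
- clutch_hub: Clutch hub plate lying on the bench to the left of the valve plate, a steel disc of 112 mm with a 38 mm boss and three dark spring arms, 21 mm tall; origin at the centre of its underside. To be left alone.
- spray_can: Spray can standing on the bench to the left of the board, 53 mm across, 160 mm tall; origin at the centre of its foot. To be left alone.
- screwdriver: Screwdriver lying on the bench to the right of the board; origin on the bench under its middle. To be left alone.
Not all that is in view belongs to the job. Of the things that look like the valve_plate, take the one that is farthest to the robot's right at the start.

How it is judged:
On the way, in this order (a step that is already met when the one before it is completed fails the run):
1. the plate is tipped up past 60 degrees, standing on an edge that is below the board's top and against the board's near edge (angle between valve_plate's own z axis and vertical between 1.05 and 1.9 rad and x of plate_center in the frame of board_edge between -0.04 and 0.02 m and height (world z) of any of corner_a, corner_b, corner_c, corner_d below 0.015 m), for 0.1 s.
2. the plate lies flipped on the board, reeds up (angle between valve_plate's own z axis and vertical above 3 rad and height (world z) of plate_center between 0.013 and 0.023 m), for 0.2 s.
At the end, for the whole second after the job is handed in: The valve plate lies flat on the board at rest, reed side up (within 3.5 degrees), no corner more than 3 mm outside the board's edges (angle between valve_plate's own z axis and vertical above 3.08 rad and height (world z) of plate_center between 0.0165 and 0.0215 m and x of each of corner_a, corner_b, corner_c, corner_d in the frame of board_edge above -0.003 m and x of plate_center in the frame of board_edge below 0.18 m and y of corner_a in the frame of board_edge between -0.153 and 0.153 m and y of corner_b in the frame of board_edge between -0.153 and 0.153 m and y of corner_c in the frame of board_edge between -0.153 and 0.153 m and y of corner_d in the frame of board_edge between -0.153 and 0.153 m and linear speed of valve_plate below 0.01 m/s); the robot touches nothing.
It fails at once if the plate is lifted clear: all four corners more than 28 mm above the bench (9 mm over where they lie on the board), or all off the bench by over 10 mm while the plate is still in front of the board (height (world z) of each of corner_a, corner_b, corner_c, corner_d above 0.033 m or (height (world z) of each of corner_a, corner_b, corner_c, corner_d above 0.015 m and x of plate_center in the frame of board_edge below -0.03 m)).
It fails at once if a bystander is moved by more than 15 mm (distance of any of socket, clutch_hub, spray_can, screwdriver from where it was at the start of the episode above 0.015 m).
It also fails if it takes over 67 s, if anything falls off the work surface, if the arm or the gripper's body presses on something with over 40 N, if the wrist force passes 120 N, or if a joint passes its speed limit or range.

## Working session

There is one attempt and no reset: what is moved stays moved. The work goes in short steps, Python scripts to look and compute and a tool call to move; the robot and the scene stay as the last step left them, time stands still between calls to the robot, and variables do not carry over. Pictures are saved under pics/ and viewed, about 8 in all and at most 12, crops included, and the job is handed in when it is done.

Besides the shell and the picture viewer there is one more tool, called by a JSON object that holds its "method" and its "body", one argument or row to a line. step_arm: Moves the arm, as the interface text tells. Its arguments: {"type":"object","properties":{"steps":{"type":"array"},"claw":{"type":"number"}},"required":["steps"]}

```bash
mkdir -p pics
cat > h.py <<'E'
import numpy as np, cv2
from plant import *
def pix2world(name,uv,z=None,depth=None):
    c=camera_params(name); K=np.array(c["mtx"]); uv=np.atleast_2d(np.array(uv,float))
    E=np.array(c["extrinsics"])
    # radial: xd = x(1+k1 r^2)
    D=np.array([c["k1"],0,0,0],float)
    n=cv2.undistortPoints(uv.reshape(-1,1,2),K,D).reshape(-1,2)
    r=np.c_[n,np.ones(len(n))]
    if z is None:
        P=r*np.array([depth[int(round(v)),int(round(u))] for u,v in uv])[:,None]
        return P@E[:3,:3].T+E[:3,3]
    d=r@E[:3,:3].T; o=E[:3,3]
    return o+d*((z-o[2])/d[:,2])[:,None]
E
python3 - <<'E'
from h import *
for n in ["top","scene"]:
    im,d=grab_frame(n); cv2.imwrite(f"pics/{n}0.png",im[:,:,::-1]); np.save(f"{n}0.npy",d)
    print(n,np.round(camera_params(n)["extrinsics"],3).tolist(),camera_params(n)["mtx"])
    for l in ["valve_plate","board","socket","clutch_hub","spray_can","screwdriver"]:
        print(l,[(np.round(b["box"]).tolist(),round(b["p"],2)) for b in boxes_of(n,l)])
print(state())
E
```

```text
top [[-0.024, -0.988, 0.152, 0.402], [-1.0, 0.027, 0.013, 0.042], [-0.016, -0.152, -0.988, 1.081], [0.0, 0.0, 0.0, 1.0]] [[527.94426246   0.         313.22502629]
 [  0.         527.94426246 243.65368275]
 [  0.           0.           1.        ]]
valve_plate [([312.0, 321.0, 57.0, 53.0], 0.9), ([362.0, 235.0, 54.0, 42.0], 0.79)]
board [([295.0, 131.0, 146.0, 97.0], 0.86)]
socket [([318.0, 130.0, 16.0, 14.0], 0.48), ([361.0, 232.0, 56.0, 47.0], 0.19)]
clutch_hub [([243.0, 220.0, 50.0, 52.0], 0.82), ([233.0, 120.0, 38.0, 47.0], 0.29)]
spray_can [([235.0, 118.0, 35.0, 52.0], 0.91)]
screwdriver [([466.0, 182.0, 26.0, 92.0], 0.9), ([360.0, 233.0, 55.0, 42.0], 0.49)]
scene [[-0.785, 0.495, -0.372, 0.862], [0.62, 0.64, -0.454, 0.419], [0.014, -0.587, -0.809, 0.748], [0.0, 0.0, 0.0, 1.0]] [[536.03599933   0.         317.88137156]
 [  0.         536.03599933 234.38376437]
 [  0.           0.           1.        ]]
valve_plate [([363.0, 172.0, 60.0, 37.0], 0.86), ([452.0, 236.0, 65.0, 59.0], 0.75), ([250.0, 180.0, 58.0, 47.0], 0.71), ([233.0, 332.0, 48.0, 84.0], 0.66)]
board [([116.0, 176.0, 
[... 337 characters left out ...]
int_pos': array([-1.36001519e+00,  5.26594827e-02,  1.61289740e+00,  2.01245172e-05,
        1.47600823e+00, -1.18995967e-01]), 'joint_vel': array([ 2.79512822e-04, -5.01914421e-04,  2.58903387e-04, -2.31929623e-04,
        3.10086390e-04, -8.62238424e-05]), 'joint_efforts': array([-1.20052046e-04, -3.93552375e+01, -3.70368326e+01, -1.27826070e-04,
        3.25351566e-04, -6.90943580e-06]), 'tool_pos': array([ 0.2023992 , -0.59130009,  0.23133027]), 'tool_rot': array([1.32967887e-05, 9.86436811e-01, 1.64141458e-01, 1.06383126e-05]), 'contact_force': array([ 0.32451535,  0.31761411, -0.52110439]), 'ft_torque': array([-0.01149768, -0.00391909, -0.00447997]), 'gripper_width': 1.002940792936891}
```

View pics/top0.png

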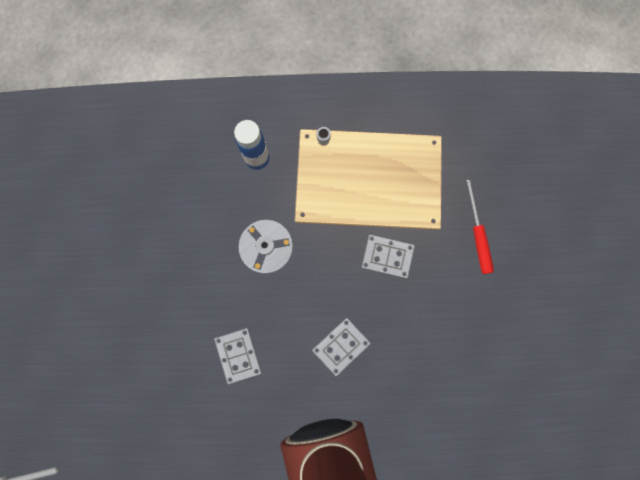

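Run:
```python
from h import *
im=cv2.imread("pics/top0.png")
c=cv2.resize(im[120:290,285:505],None,fx=3.5,fy=3.5,interpolation=cv2.INTER_CUBIC); cv2.imwrite("pics/crop0.png",c)
hsv=cv2.cvtColor(im,cv2.COLOR_BGR2HSV)
def rect(mask,z,nm):
    n,l,s,ce=cv2.connectedComponentsWithStats(mask.astype(np.uint8))
    for i in range(1,n):
        if s[i,4]>500:
            cs,_=cv2.findContours((l==i).astype(np.uint8),cv2.RETR_EXTERNAL,cv2.CHAIN_APPROX_NONE)
            p=max(cs,key=len).reshape(-1,2)
            P=pix2world("top",p,z)[:,:2]
            r=cv2.minAreaRect((P*1000).astype(np.float32))
            print(nm,s[i].tolist(),r,np.round(cv2.boxPoints(r)).tolist())
rect((hsv[:,:,1]<40)&(hsv[:,:,2]>110)&(np.arange(480)[:,None]>100),0.008,"plate")
rect((hsv[:,:,1]>60)&(hsv[:,:,0]>8)&(hsv[:,:,0]<30)&(hsv[:,:,2]>120),0.015,"board")
d=np.load("top0.npy")
print(pix2world("top",[[388,256],[346,180],[340,347],[323,134],[265,260],[480,250]],depth=d))
```

```text
plate [233, 119, 28, 29, 607] ((811.6514892578125, 191.52639770507812), (64.35834503173828, 56.90351867675781), 42.83077621459961) [[769.0, 191.0], [807.0, 149.0], [855.0, 193.0], [816.0, 234.0]]
plate [238, 219, 55, 55, 2081] ((565.0469970703125, 155.50698852539062), (111.92028045654297, 112.72113037109375), 88.94424438476562) [[508.0, 101.0], [620.0, 99.0], [622.0, 210.0], [510.0, 212.0]]
plate [361, 234, 54, 45, 1627] ((537.7567138671875, -96.54365539550781), (99.22523498535156, 73.5979995727539), 75.0403823852539) [[489.0, -135.0], [561.0, -154.0], [586.0, -58.0], [515.0, -39.0]]
plate [312, 318, 59, 59, 1712] ((356.7563171386719, 5.371185302734375), (73.40172576904297, 99.26316833496094), 41.16971206665039) [[296.0, 19.0], [362.0, -56.0], [417.0, -8.0], [352.0, 67.0]]
plate [214, 328, 48, 57, 1676] ((342.890380859375, 214.85865783691406), (98.27180480957031, 73.85385131835938), 16.551315307617188) [[285.0, 236.0], [306.0, 165.0], [401.0, 193.0], [379.0, 264.0]]
board [295, 129, 147, 101, 13258] ((701.3394165039062, -64.12211608886719), (301.66790771484375, 203.38890075683594), 85.6773910522461) [[589.0, -207.0], [791.0, -222.0], [814.0, 79.0], [611.0, 94.0]]
[[ 0.53696982 -0.09677051  0.00872296]
 [ 0.6977622  -0.0158318   0.01627017]
 [ 0.35564669  0.00718473  0.0067619 ]
 [ 0.78677142  0.02965364  0.05188372]
 [ 0.53569491  0.15574637  0.00664892]
 [ 0.54266249 -0.28534199  0.01964769]]
```

View pics/crop0.png

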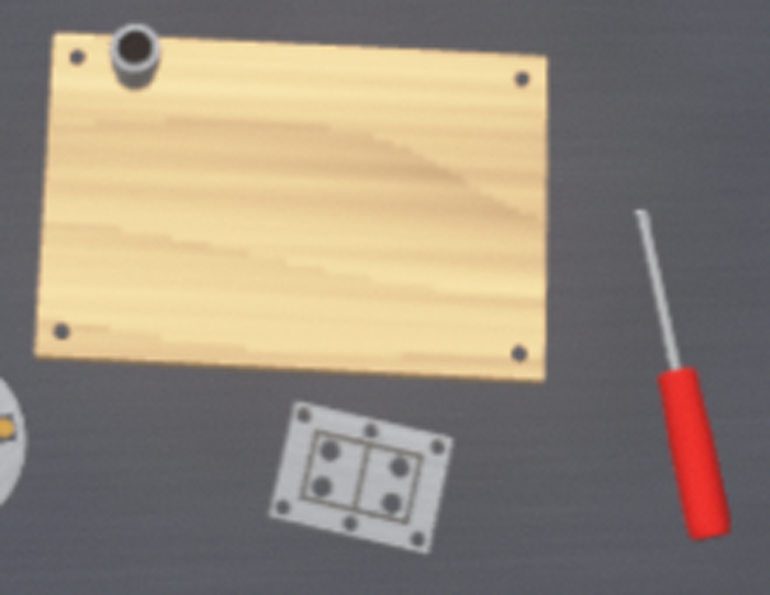

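Three plates look alike: (388,256), (341,347) and (237,356). The first is farthest to the robot's right (y ≈ -97 mm) and lies in front of the board, so it is the target. The crop shows its plain side up with the gasket print. Board yaw is about -4.2°, plate yaw about -15°, and the gap is 14 to 32 mm.

{"method": "step_arm", "body": {
  "steps": [
    [0, 0, 0, 7.7],
    [0, 0, 0, 7.7],
    [0, 0, 0, 7.7],
    [19, -46, 0, 0],
    [19, -46, 0, 0],
    [19, -46, 0, 0],
    [19, -46, 0, 0],
    [19, -46, 0, 0]
  ],
  "claw": 50
}}

```text
time: 1.5
tool_pos: [0.3174, -0.3712, 0.2303]
tool_rot: [0.0, 0.999, -0.05, 0.0]
contact_force: [0.5, -0.1, 0.2]
gripper_width: 0.499
```

{"method": "step_arm", "body": {
  "steps": [
    [19, -46, 0, 0],
    [19, -46, 0, 0],
    [19, -46, 0, 0],
    [19, -46, 0, 0],
    [19, -46, 0, 0],
    [0, 0, 0, 0]
  ]
}}

```text
time: 2.1
tool_pos: [0.4361, -0.1455, 0.2321]
tool_rot: [0.001, 0.999, -0.048, 0.003]
contact_force: [-0.3, -0.5, -0.6]
gripper_width: 0.502
```

{"method": "step_arm", "body": {
  "steps": [
    [3, -25, 0, -1.4],
    [3, -26, 0, 0],
    [0, 0, 50, 0],
    [0, 0, 50, 0],
    [0, 0, 50, 0],
    [0, 0, 30, 0],
    [0, 0, 5, 0],
    [0, 0, 0, 0]
  ]
}}

```text
time: 2.9
tool_pos: [0.4517, -0.0976, 0.047]
tool_rot: [0.004, 0.999, -0.034, 0.009]
contact_force: [0.2, -0.7, 0.1]
gripper_width: 0.5
```

Run:
```python
from h import *
s=state(); print(s["tool_pos"],s["tool_rot"],s["contact_force"])
a,_=grab_frame("scene"); b,_=grab_frame("wrist")
cv2.imwrite("pics/both1.png",cv2.resize(np.hstack([a[100:420,200:520],b[:,:][80:400,160:480]])[:,:,::-1],(800,400)))
print(camera_params("wrist"))
```

```text
[ 0.45169414 -0.09761577  0.04701551] [ 0.00447574  0.99938151 -0.03374795  0.00881103] [ 0.18470627 -0.73384143  0.12602516]
{'mtx': array([[430.02394922,   0.        , 322.98045969],
       [  0.        , 430.02394922, 240.71741192],
       [  0.        ,   0.        ,   1.        ]]), 'k1': 0.007068866047707605, 'T_tool_cam': array([[ 1.00940984e-03, -9.52036751e-01, -3.05982036e-01,
         7.83770372e-02],
       [ 9.99999454e-01,  8.77999799e-04,  5.67096085e-04,
         4.34859449e-04],
       [-2.71244148e-04, -3.05982441e-01,  9.52037117e-01,
        -1.42565285e-01],
       [ 0.00000000e+00,  0.00000000e+00,  0.00000000e+00,
         1.00000000e+00]])}
```

View pics/both1.png

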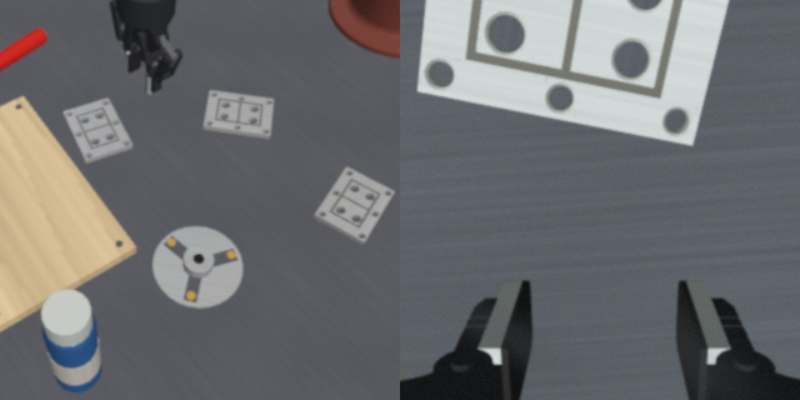

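{"method": "step_arm", "body": {
  "steps": [
    [0, 0, 30, 0],
    [0, 0, 10, 0],
    [0, 0, 3, 0],
    [0, 0, 2, 0],
    [0, 0, 0, 0]
  ]
}}

```text
time: 3.5
tool_pos: [0.4625, -0.1023, 0.0134]
tool_rot: [0.008, 0.999, -0.034, 0.02]
contact_force: [0.1, -0.0, -1.1]
gripper_width: 0.501
```

Run:
```python
from h import *
s=state(); print(s)
```

```text
{'time': 3.5, 'joint_pos': array([-0.37336692, -0.08931254,  2.14724079, -0.00307856,  1.0412593 ,
        1.26673925]), 'joint_vel': array([ 0.00063818, -0.01552373, -0.01711621, -0.00173279,  0.00696451,
        0.00054846]), 'joint_efforts': array([-3.36619362e-02, -2.65404350e+01, -3.06375575e+01, -8.67056893e-03,
       -1.61687527e-01,  2.38569885e-05]), 'tool_pos': array([ 0.46252857, -0.10229898,  0.01339454]), 'tool_rot': array([ 0.00831274,  0.99919972, -0.03389141,  0.01954959]), 'contact_force': array([ 0.12671838, -0.00760114, -1.11062275]), 'ft_torque': array([ 0.04486098,  0.0001916 , -0.03148189]), 'gripper_width': 0.500906195645582}
```

{"method": "step_arm", "body": {
  "steps": [
    [0, 0, 3, 0],
    [0, 0, 3, 0],
    [0, 0, 2, 0],
    [0, 0, 0, 0]
  ]
}}

```text
time: 3.9
tool_pos: [0.4647, -0.103, 0.0073]
tool_rot: [0.009, 0.999, -0.034, 0.022]
contact_force: [-0.2, -0.2, -1.5]
gripper_width: 0.494
```

{"method": "step_arm", "body": {
  "steps": [
    [-2, 0, 3, 0],
    [-2, 0, 2, 0],
    [0, 0, 0, 0]
  ]
}}

```text
time: 4.2
tool_pos: [0.4603, -0.1027, 0.0014]
tool_rot: [0.009, 0.999, -0.034, 0.021]
contact_force: [0.2, -0.2, -0.8]
gripper_width: 0.499
```

{"method": "step_arm", "body": {
  "steps": [
    [0, 0, 2, 0],
    [0, 0, 2, 0],
    [0, 0, 0, 0]
  ]
}}

```text
time: 4.5
tool_pos: [0.4608, -0.1029, -0.0011]
tool_rot: [0.009, 0.999, -0.034, 0.021]
contact_force: [0.0, -0.8, 0.2]
gripper_width: 0.5
```

{"method": "step_arm", "body": {
  "steps": [
    [0, 0, 2, 0],
    [0, 0, 2, 0],
    [0, 0, 2, 0]
  ]
}}

```text
time: 4.8
tool_pos: [0.4612, -0.1029, -0.0017]
tool_rot: [0.007, 0.999, -0.033, 0.017]
contact_force: [-10.2, 2.7, 21.9]
gripper_width: 0.498
```

{"method": "step_arm", "body": {
  "steps": [
    [0, 0, -2, 0],
    [0, 0, -1, 0],
    [0, 0, 0, 0]
  ]
}}

```text
time: 5.1
tool_pos: [0.4618, -0.1031, 0.002]
tool_rot: [0.008, 0.999, -0.033, 0.018]
contact_force: [-0.3, -0.2, 0.9]
gripper_width: 0.499
```

{"method": "step_arm", "body": {
  "steps": [
    [6, 0, 0, 0],
    [6, 0, 0, 0],
    [6, 0, 0, 0],
    [6, 0, 0, 0],
    [6, 0, 0, 0],
    [6, 0, 0, 0],
    [0, 0, 0, 0]
  ]
}}

```text
time: 5.8
tool_pos: [0.4994, -0.1057, 0.0013]
tool_rot: [0.008, 0.999, -0.033, 0.016]
contact_force: [-1.0, -0.6, 0.3]
gripper_width: 0.501
```

{"method": "step_arm", "body": {
  "steps": [
    [4, 0, 0, 0],
    [4, 0, 0, 0],
    [0, 0, 0, 0]
  ]
}}

```text
time: 6.1
tool_pos: [0.5073, -0.1058, 0.001]
tool_rot: [0.007, 0.999, -0.032, 0.015]
contact_force: [-0.9, -0.3, -0.2]
gripper_width: 0.504
```

{"method": "step_arm", "body": {
  "steps": [
    [3, 0, 0, 0],
    [3, 0, 0, 0],
    [2, 0, 0, 0]
  ]
}}

```text
time: 6.4
tool_pos: [0.5147, -0.106, 0.0009]
tool_rot: [0.007, 0.999, -0.032, 0.014]
contact_force: [-3.4, -0.0, 1.4]
gripper_width: 0.498
```

```bash
cat > look.py <<'E'
import sys
from h import *
k=sys.argv[1]
s=state(); print(s["tool_pos"],s["contact_force"])
a,da=grab_frame("top"); b,_=grab_frame("wrist"); c,dc=grab_frame("scene")
np.save("top_d.npy",da); np.save("scene_d.npy",dc)
A=cv2.resize(a[150:310,320:480],(400,400),interpolation=cv2.INTER_CUBIC); B=cv2.resize(b,(400,300)); C=cv2.resize(c[60:300,160:400],(400,400),interpolation=cv2.INTER_CUBIC)
cv2.imwrite(f"pics/{k}.png",np.hstack([A,C])[:,:,::-1]); cv2.imwrite(f"pics/{k}w.png",b[:,:,::-1])
E
python3 look.py p2
```

```text
[ 0.51470765 -0.10596198  0.00092252] [-3.44953434 -0.02215378  1.41065953]
```

View pics/p2.png

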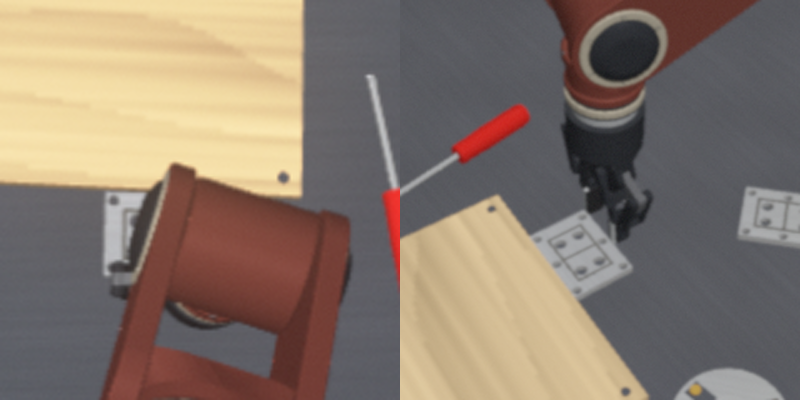

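The plate lies parallel and almost flush with the board. The fingers sit about 9 mm right of its middle, so I back off, shift left and lower slightly, then press.

{"method": "step_arm", "body": {
  "steps": [
    [-4, 0, 0, 0],
    [0, -5, 0, 0],
    [0, -4, 1, 0],
    [0, 0, 0, 0],
    [3, 0, 0, 0],
    [3, 0, 0, 0],
    [0, 0, 0, 0]
  ]
}}

```text
time: 7.25
tool_pos: [0.517, -0.0962, 0.0003]
tool_rot: [0.007, 0.999, -0.032, 0.013]
contact_force: [-0.5, 0.7, 0.8]
gripper_width: 0.504
```

{"method": "step_arm", "body": {
  "steps": [
    [2, 0, 0, 0],
    [2, 0, 0, 0]
  ]
}}

```text
time: 7.45
tool_pos: [0.5171, -0.0961, -0.0004]
tool_rot: [0.007, 0.999, -0.032, 0.007]
contact_force: [-9.6, 0.0, 7.3]
gripper_width: 0.502
```

{"method": "step_arm", "body": {
  "steps": [
    [2.5, 0, 0, 0],
    [2.5, 0, -3, 0],
    [2, 0, -3, 0]
  ]
}}

```text
time: 7.75
tool_pos: [0.5171, -0.0955, 0.0022]
tool_rot: [0.005, 0.999, -0.032, -0.003]
contact_force: [-3.2, -0.1, -1.5]
gripper_width: 0.5
```

{"method": "step_arm", "body": {
  "steps": [
    [3, 0, -3, 0],
    [3, 0, -3, 0],
    [2.5, 0, -3, 0]
  ]
}}

```text
time: 8.05
tool_pos: [0.5172, -0.0952, 0.006]
tool_rot: [0.004, 0.999, -0.033, -0.013]
contact_force: [-5.4, -1.1, -0.6]
gripper_width: 0.5
```

```bash
cat > look2.py <<'E'
import sys
from h import *
k=sys.argv[1]
s=state(); print(s["tool_pos"],s["contact_force"])
b,_=grab_frame("wrist"); c,dc=grab_frame("scene")
np.save("scene_d.npy",dc)
C=cv2.resize(c[140:260,220:340],(400,400),interpolation=cv2.INTER_CUBIC); B=cv2.resize(b[120:440,160:480],(400,400))
cv2.imwrite(f"pics/{k}.png",np.hstack([B,C])[:,:,::-1])
E
python3 look2.py p3
```

```text
[ 0.5171996  -0.09523334  0.00601781] [-5.37291699 -1.10538408 -0.58674826]
```

View pics/p3.png

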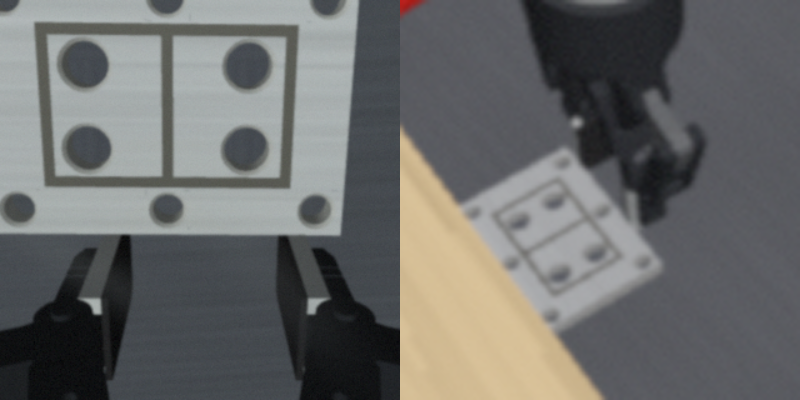

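The plate is still flat: the press was too light and the tips slid up. The wrist view also puts the fingers about 10 mm right of the middle. I'll redo it lower, further left and harder.

{"method": "step_arm", "body": {
  "steps": [
    [-4, 0, 0, 0],
    [0, -5, 3, 0],
    [0, -5, 3, 0],
    [0, 0, 0, 0]
  ]
}}

```text
time: 8.55
tool_pos: [0.5163, -0.0847, 0.0006]
tool_rot: [0.005, 0.999, -0.033, -0.01]
contact_force: [0.0, 0.3, -0.7]
gripper_width: 0.501
```

{"method": "step_arm", "body": {
  "steps": [
    [4, 0, 0.5, 0],
    [5, 0, 0, 0]
  ]
}}

```text
time: 8.75
tool_pos: [0.5181, -0.0846, -0.0007]
tool_rot: [0.004, 0.999, -0.032, -0.021]
contact_force: [-26.2, -0.4, 23.8]
gripper_width: 0.5
```

{"method": "step_arm", "body": {
  "steps": [
    [4, 0, -4, 0]
  ]
}}

```text
time: 8.85
tool_pos: [0.5177, -0.0844, 0.0012]
tool_rot: [0.004, 0.999, -0.032, -0.027]
contact_force: [-9.3, -1.3, -1.4]
gripper_width: 0.499
```

{"method": "step_arm", "body": {
  "steps": [
    [5, 0, -4, 0]
  ]
}}

```text
time: 8.95
tool_pos: [0.5178, -0.0844, 0.0026]
tool_rot: [0.004, 0.999, -0.032, -0.034]
contact_force: [-11.7, -2.3, -1.6]
gripper_width: 0.503
```

{"method": "step_arm", "body": {
  "steps": [
    [5, 0, -4, 0]
  ]
}}

```text
time: 9.05
tool_pos: [0.5177, -0.0843, 0.0036]
tool_rot: [0.004, 0.999, -0.032, -0.041]
contact_force: [-11.8, -1.7, -1.4]
gripper_width: 0.5
```

{"method": "step_arm", "body": {
  "steps": [
    [4, 0, -10, 0]
  ]
}}

```text
time: 9.15
tool_pos: [0.518, -0.0843, 0.0103]
tool_rot: [0.004, 0.998, -0.032, -0.046]
contact_force: [-7.5, -2.8, -1.4]
gripper_width: 0.498
```

{"method": "step_arm", "body": {
  "steps": [
    [4, 0, -10, 0]
  ]
}}

```text
time: 9.25
tool_pos: [0.5192, -0.0844, 0.018]
tool_rot: [0.003, 0.998, -0.033, -0.051]
contact_force: [-6.8, -1.1, -1.4]
gripper_width: 0.502
```

```bash
python3 look2.py p4
```

```text
[ 0.51923252 -0.08442264  0.01804137] [-6.8414879  -1.12833934 -1.42819507]
```

View pics/p4.png

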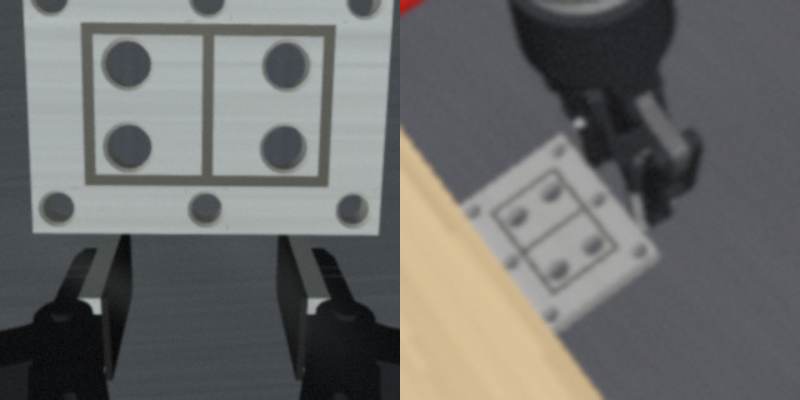

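The plate is tipping: its near edge moves up with the tips and stays centred. I'll continue along the arc.

{"method": "step_arm", "body": {
  "steps": [
    [5, 0, -9, 0],
    [5, 0, -9, 0]
  ]
}}

```text
time: 9.55
tool_pos: [0.5241, -0.0845, 0.0322]
tool_rot: [0.003, 0.998, -0.033, -0.061]
contact_force: [-6.7, -1.2, 1.1]
gripper_width: 0.496
```

{"method": "step_arm", "body": {
  "steps": [
    [6, 0, -8, 0],
    [7, 0, -8, 0]
  ]
}}

```text
time: 9.75
tool_pos: [0.5322, -0.0849, 0.0448]
tool_rot: [0.003, 0.997, -0.033, -0.071]
contact_force: [-9.5, -0.8, 6.7]
gripper_width: 0.498
```

{"method": "step_arm", "body": {
  "steps": [
    [7, 0, -8, 0],
    [8, 0, -8, 0]
  ]
}}

```text
time: 9.95
tool_pos: [0.5467, -0.0857, 0.0584]
tool_rot: [0.003, 0.997, -0.033, -0.076]
contact_force: [-1.4, -0.5, -0.0]
gripper_width: 0.501
```

{"method": "step_arm", "body": {
  "steps": [
    [8, 0, -7, 0]
  ]
}}

```text
time: 10.05
tool_pos: [0.5564, -0.0863, 0.0646]
tool_rot: [0.003, 0.997, -0.033, -0.075]
contact_force: [0.7, 0.1, -0.5]
gripper_width: 0.5
```

```bash
python3 look2.py p5
```

```text
[ 0.55643741 -0.08630669  0.06457259] [ 0.7215104   0.09644076 -0.53753551]
```

View pics/p5.png

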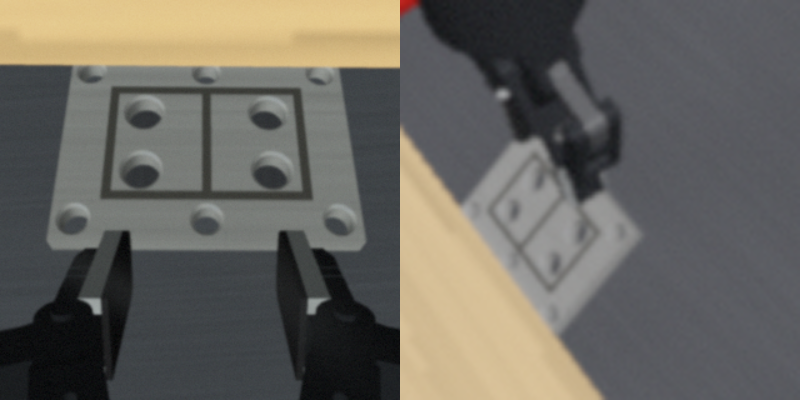

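The tips slid over the top at about 60° because contact presses had leaned the tool back about 9°. I'll rise slowly and descend fast to recover the lean, measuring as I go.

{"method": "step_arm", "body": {
  "steps": [
    [-8, 0, -10, 0],
    [-12, 0, -15, 0],
    [-12, 0, -15, 0],
    [-12, 0, -15, 0],
    [-12, 0, -15, 0],
    [0, 0, -15, 0],
    [0, 0, -15, 0],
    [0, 0, 0, 0]
  ]
}}

```text
time: 10.95
tool_pos: [0.515, -0.082, 0.1795]
tool_rot: [0.003, 0.997, -0.033, -0.072]
contact_force: [0.3, 0.2, 0.1]
gripper_width: 0.5
```

{"method": "step_arm", "body": {
  "steps": [
    [-50, 0, 0, 0],
    [0, 0, 0, 0]
  ]
}}

```text
time: 11.15
tool_pos: [0.4631, -0.0781, 0.1823]
tool_rot: [0.002, 0.997, -0.032, -0.077]
contact_force: [0.6, -1.0, -0.0]
gripper_width: 0.5
```

{"method": "step_arm", "body": {
  "steps": [
    [50, 0, 0, 0],
    [0, 0, 0, 0]
  ]
}}

```text
time: 11.35
tool_pos: [0.5106, -0.0806, 0.1694]
tool_rot: [0.001, 0.996, -0.032, -0.08]
contact_force: [-1.1, -0.0, -0.5]
gripper_width: 0.498
```

{"method": "step_arm", "body": {
  "steps": [
    [0, 0, -50, 0],
    [0, 0, 0, 0]
  ]
}}

```text
time: 11.55
tool_pos: [0.5171, -0.0801, 0.2143]
tool_rot: [-0.001, 0.996, -0.032, -0.086]
contact_force: [1.4, 0.0, 1.4]
gripper_width: 0.502
```

{"method": "step_arm", "body": {
  "steps": [
    [0, 0, 50, 0],
    [0, 0, 0, 0]
  ]
}}

```text
time: 11.75
tool_pos: [0.5091, -0.0797, 0.1644]
tool_rot: [-0.001, 0.996, -0.032, -0.085]
contact_force: [-1.0, 0.1, -1.0]
gripper_width: 0.497
```

{"method": "step_arm", "body": {
  "steps": [
    [-14, 0, 30, 0],
    [-14, 0, 30, 0],
    [-14, 0, 20, 0],
    [-14, 0, 10, 0],
    [0, 0, 3, 0],
    [0, 0, 2, 0],
    [0, 0, 0, 0]
  ]
}}

```text
time: 12.45
tool_pos: [0.447, -0.0784, 0.0906]
tool_rot: [0.002, 0.997, -0.032, -0.076]
contact_force: [-0.2, -0.4, 0.0]
gripper_width: 0.5
```

{"method": "step_arm", "body": {
  "steps": [
    [0, 0, 30, 0],
    [0, 0, 10, 0],
    [0, 0, 3, 0],
    [0, 0, 2, 0],
    [0, 0, 0, 0]
  ]
}}

```text
time: 12.95
tool_pos: [0.4477, -0.0804, 0.0515]
tool_rot: [0.004, 0.997, -0.032, -0.07]
contact_force: [-0.1, -0.1, -0.2]
gripper_width: 0.501
```

{"method": "step_arm", "body": {
  "steps": [
    [4, 0, 30, 0],
    [4, 0, 10, 0],
    [2, 0, 5, 0],
    [0, 0, 3, 0],
    [0, 0, 3, 0],
    [0, 0, 3, 0],
    [0, 0, 0, 0]
  ]
}}

```text
time: 13.65
tool_pos: [0.456, -0.0828, 0.0007]
tool_rot: [0.005, 0.997, -0.032, -0.065]
contact_force: [0.4, 0.1, 0.4]
gripper_width: 0.5
```

{"method": "step_arm", "body": {
  "steps": [
    [-1, 0, 3, 0],
    [-3, 0, 2, 0],
    [-3, 0, 2, 0]
  ]
}}

```text
time: 13.95
tool_pos: [0.4544, -0.0834, -0.0008]
tool_rot: [0.006, 0.998, -0.033, -0.058]
contact_force: [2.5, 0.8, 3.7]
gripper_width: 0.502
```

{"method": "step_arm", "body": {
  "steps": [
    [-4, 0, 3, 0],
    [-4, 0, 3, 0],
    [-4, 0, 3, 0]
  ]
}}

```text
time: 14.25
tool_pos: [0.4524, -0.0841, -0.0011]
tool_rot: [0.006, 0.998, -0.034, -0.045]
contact_force: [5.2, 3.1, 7.9]
gripper_width: 0.501
```

{"method": "step_arm", "body": {
  "steps": [
    [-5, 0, 3.5, 0],
    [-5, 0, 3.5, 0],
    [-5, 0, 3.5, 0],
    [-5, 0, 3.5, 0]
  ]
}}

```text
time: 14.65
tool_pos: [0.4489, -0.0852, -0.0014]
tool_rot: [0.007, 0.999, -0.036, -0.025]
contact_force: [5.9, 2.5, 9.4]
gripper_width: 0.501
```

{"method": "step_arm", "body": {
  "steps": [
    [-5, 0, 3.5, 0],
    [-5, 0, 3.5, 0],
    [-5, 0, 3.5, 0],
    [-5, 0, 3.5, 0]
  ]
}}

```text
time: 15.05
tool_pos: [0.4468, -0.0861, -0.0015]
tool_rot: [0.008, 0.999, -0.039, -0.003]
contact_force: [6.6, 4.3, 10.8]
gripper_width: 0.505
```

{"method": "step_arm", "body": {
  "steps": [
    [-5, 0, 3.5, 0],
    [-5, 0, 3.5, 0],
    [-5, 0, 3.5, 0],
    [-5, 0, 3.5, 0],
    [-5, 0, 3, 0],
    [-5, 0, 3, 0],
    [-5, 0, 3, 0],
    [-5, 0, 3, 0]
  ]
}}

```text
time: 15.85
tool_pos: [0.4439, -0.0875, -0.0013]
tool_rot: [0.008, 0.998, -0.045, 0.039]
contact_force: [4.7, 3.1, 10.0]
gripper_width: 0.502
```

{"method": "step_arm", "body": {
  "steps": [
    [-5, 0, 3, 0],
    [-5, 0, 3, 0],
    [-5, 0, 3, 0],
    [-5, 0, 3, 0],
    [-5, 0, 3, 0],
    [-5, 0, 3, 0],
    [-5, 0, 3, 0],
    [-5, 0, 3, 0]
  ]
}}

```text
time: 16.65
tool_pos: [0.4427, -0.0884, -0.0008]
tool_rot: [0.008, 0.995, -0.052, 0.081]
contact_force: [4.3, 5.6, 11.3]
gripper_width: 0.494
```

{"method": "step_arm", "body": {
  "steps": [
    [0, 0, -3, -1.7],
    [4, -5, 0.5, 0],
    [6, -4, 1, 0],
    [8, 0, 1.3, 0],
    [8, 0, 1.3, 0],
    [8, 0, 1.3, 0],
    [6, 0, 1, 0],
    [0, 0, 0, 0]
  ]
}}

```text
time: 17.45
tool_pos: [0.4847, -0.0812, -0.0]
tool_rot: [0.01, 0.996, -0.036, 0.078]
contact_force: [-0.6, -0.8, -0.2]
gripper_width: 0.502
```

```bash
python3 look2.py p6
```

```text
[ 4.84664075e-01 -8.11812588e-02 -3.81118129e-05] [-0.56062749 -0.81357859 -0.19343193]
```

View pics/p6.png

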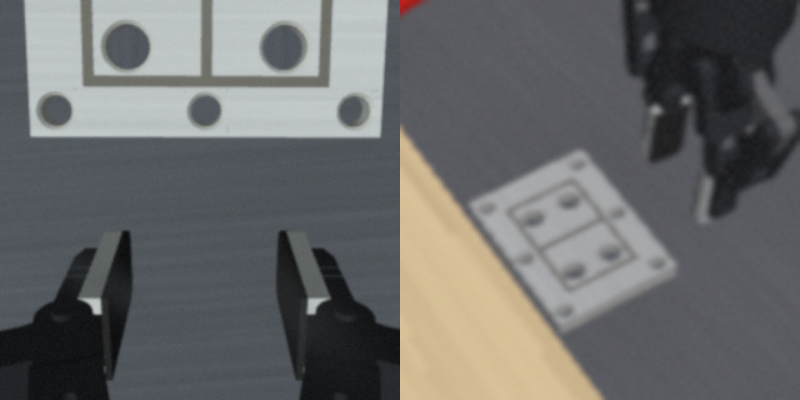

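{"method": "step_arm", "body": {
  "steps": [
    [8, 0, 1.3, 0],
    [8, 0, 1.3, 0],
    [6, 0, 1, 0],
    [4, 0, 0.7, 0],
    [0, 0, 0, 0]
  ]
}}

```text
time: 18.05
tool_pos: [0.5103, -0.083, -0.0003]
tool_rot: [0.009, 0.996, -0.037, 0.077]
contact_force: [-0.4, 0.7, 0.3]
gripper_width: 0.5
```

{"method": "step_arm", "body": {
  "steps": [
    [3, 0, 0.5, 0],
    [3, 0, 0.5, 0],
    [3, 0, 0.5, 0]
  ]
}}

```text
time: 18.35
tool_pos: [0.5157, -0.0831, -0.0009]
tool_rot: [0.009, 0.997, -0.036, 0.07]
contact_force: [-10.1, 1.0, 10.9]
gripper_width: 0.499
```

{"method": "step_arm", "body": {
  "steps": [
    [6, 0, -4, 0]
  ]
}}

```text
time: 18.45
tool_pos: [0.5194, -0.0831, 0.0028]
tool_rot: [0.008, 0.997, -0.036, 0.069]
contact_force: [-1.4, 0.0, -0.7]
gripper_width: 0.5
```

{"method": "step_arm", "body": {
  "steps": [
    [6, 0, -7, 0]
  ]
}}

```text
time: 18.55
tool_pos: [0.5242, -0.0832, 0.0102]
tool_rot: [0.008, 0.997, -0.036, 0.068]
contact_force: [0.2, 0.4, -0.5]
gripper_width: 0.501
```

{"method": "step_arm", "body": {
  "steps": [
    [6, 0, -7, 0]
  ]
}}

```text
time: 18.65
tool_pos: [0.5297, -0.0835, 0.0184]
tool_rot: [0.008, 0.997, -0.036, 0.068]
contact_force: [0.3, -0.7, -0.3]
gripper_width: 0.5
```

{"method": "step_arm", "body": {
  "steps": [
    [-10, 0, 0, 0],
    [-12, 0, 0, 0],
    [-8, 0, 5, 0],
    [-2, 0, 5, 0],
    [0, 0, 3, 0],
    [0, 0, 2, 0],
    [0, 0, 0, 0]
  ]
}}

```text
time: 19.35
tool_pos: [0.4985, -0.0815, -0.0008]
tool_rot: [0.008, 0.997, -0.036, 0.07]
contact_force: [-3.3, 1.1, 5.8]
gripper_width: 0.502
```

{"method": "step_arm", "body": {
  "steps": [
    [0, 0, -1.5, 0],
    [7, 0, 1, 0],
    [6, 0, 0.8, 0],
    [5, 0, 0.7, 0],
    [3, 0, 0.4, 0],
    [3, 0, 0.3, 0]
  ]
}}

```text
time: 19.95
tool_pos: [0.5194, -0.0829, -0.0009]
tool_rot: [0.008, 0.997, -0.035, 0.061]
contact_force: [-22.1, -0.1, 21.8]
gripper_width: 0.496
```

{"method": "step_arm", "body": {
  "steps": [
    [3, 0, 0.2, 0]
  ]
}}

```text
time: 20.05
tool_pos: [0.5194, -0.0829, -0.001]
tool_rot: [0.007, 0.998, -0.035, 0.056]
contact_force: [-18.7, 0.9, 20.0]
gripper_width: 0.5
```

{"method": "step_arm", "body": {
  "steps": [
    [6, 0, -2.5, 0]
  ]
}}

```text
time: 20.15
tool_pos: [0.5192, -0.0828, -0.0005]
tool_rot: [0.007, 0.998, -0.035, 0.048]
contact_force: [-16.9, -3.0, -0.3]
gripper_width: 0.499
```

{"method": "step_arm", "body": {
  "steps": [
    [6.5, 0, -6, 0]
  ]
}}

```text
time: 20.25
tool_pos: [0.519, -0.0826, 0.0024]
tool_rot: [0.006, 0.999, -0.035, 0.04]
contact_force: [-12.5, -3.6, -2.0]
gripper_width: 0.497
```

{"method": "step_arm", "body": {
  "steps": [
    [6, 0, -8, 0]
  ]
}}

```text
time: 20.35
tool_pos: [0.5191, -0.0826, 0.0073]
tool_rot: [0.006, 0.999, -0.035, 0.033]
contact_force: [-8.9, -3.6, -1.3]
gripper_width: 0.501
```

{"method": "step_arm", "body": {
  "steps": [
    [6, 0, -9, 0],
    [6, 0, -9, 0]
  ]
}}

```text
time: 20.55
tool_pos: [0.5212, -0.0828, 0.0203]
tool_rot: [0.006, 0.999, -0.034, 0.022]
contact_force: [-7.9, -0.7, 0.4]
gripper_width: 0.503
```

{"method": "step_arm", "body": {
  "steps": [
    [7, 0, -8, 0],
    [8, 0, -8, 0]
  ]
}}

```text
time: 20.75
tool_pos: [0.5254, -0.0831, 0.0318]
tool_rot: [0.005, 0.999, -0.034, 0.007]
contact_force: [-14.8, -2.0, 5.6]
gripper_width: 0.503
```

{"method": "step_arm", "body": {
  "steps": [
    [7, 0, -8, 0],
    [8, 0, -8, 0]
  ]
}}

```text
time: 20.95
tool_pos: [0.5338, -0.0836, 0.0446]
tool_rot: [0.005, 0.999, -0.034, -0.002]
contact_force: [-7.2, 0.1, 4.2]
gripper_width: 0.5
```

{"method": "step_arm", "body": {
  "steps": [
    [8, 0, -7, 0]
  ]
}}

```text
time: 21.05
tool_pos: [0.5396, -0.084, 0.0508]
tool_rot: [0.004, 0.999, -0.034, -0.006]
contact_force: [-7.1, -1.0, 4.4]
gripper_width: 0.497
```

{"method": "step_arm", "body": {
  "steps": [
    [10, 0, -4.5, 0]
  ]
}}

```text
time: 21.15
tool_pos: [0.5464, -0.0845, 0.0558]
tool_rot: [0.004, 0.999, -0.034, -0.012]
contact_force: [-20.6, 0.4, 22.8]
gripper_width: 0.497
```

{"method": "step_arm", "body": {
  "steps": [
    [11, 0, -2.5, 0]
  ]
}}

```text
time: 21.25
tool_pos: [0.5549, -0.0852, 0.0607]
tool_rot: [0.004, 0.999, -0.033, -0.017]
contact_force: [-19.8, 2.7, 32.4]
gripper_width: 0.497
```

{"method": "step_arm", "body": {
  "steps": [
    [10, 0, -1, 0]
  ]
}}

```text
time: 21.35
tool_pos: [0.566, -0.0861, 0.0655]
tool_rot: [0.004, 0.999, -0.033, -0.018]
contact_force: [-4.7, 1.3, 14.8]
gripper_width: 0.503
```

```bash
python3 look2.py p7
```

```text
[ 0.56600367 -0.08612441  0.06546096] [-4.7224625   1.26727339 14.78665893]
```

View pics/p7.png

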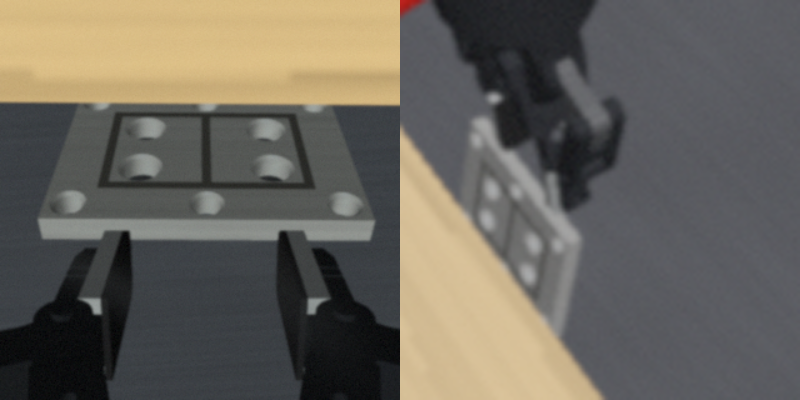

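{"method": "step_arm", "body": {
  "steps": [
    [8, 0, 0.5, 0]
  ]
}}

```text
time: 21.55
tool_pos: [0.5784, -0.0872, 0.0683]
tool_rot: [0.005, 0.999, -0.033, -0.013]
contact_force: [0.2, 0.4, 1.2]
gripper_width: 0.497
```

{"method": "step_arm", "body": {
  "steps": [
    [7, 0, 1, 0]
  ]
}}

```text
time: 21.65
tool_pos: [0.5872, -0.0879, 0.0686]
tool_rot: [0.005, 0.999, -0.033, -0.012]
contact_force: [-1.6, -0.9, 3.1]
gripper_width: 0.501
```

```bash
python3 look2.py p8
```

```text
[ 0.58715453 -0.08790092  0.06858529] [-1.56200946 -0.85958021  3.05099801]
```

View pics/p8.png

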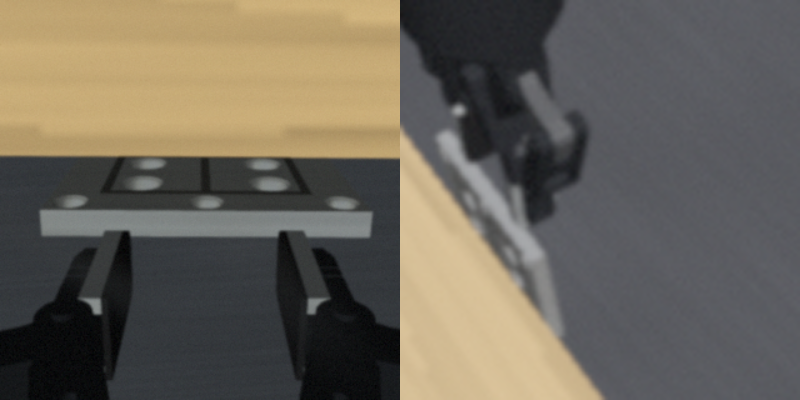

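The plate now stands at about 75 to 80° against the board, with the tips at its rear upper corner. I'll keep pushing forward.

{"method": "step_arm", "body": {
  "steps": [
    [6, 0, 1.5, 0],
    [6, 0, 1, 0]
  ]
}}

```text
time: 21.95
tool_pos: [0.6008, -0.089, 0.0674]
tool_rot: [0.005, 0.999, -0.033, -0.01]
contact_force: [0.4, -0.9, 0.9]
gripper_width: 0.502
```

{"method": "step_arm", "body": {
  "steps": [
    [6, 0, 2, 0],
    [6, 0, 2, 0]
  ]
}}

```text
time: 22.15
tool_pos: [0.6128, -0.0897, 0.0618]
tool_rot: [0.005, 0.999, -0.033, -0.011]
contact_force: [0.1, 0.4, -0.3]
gripper_width: 0.496
```

{"method": "step_arm", "body": {
  "steps": [
    [7, 0, 4, 0],
    [7, 0, 4, 0]
  ]
}}

```text
time: 22.35
tool_pos: [0.6262, -0.0905, 0.051]
tool_rot: [0.005, 0.999, -0.033, -0.013]
contact_force: [0.1, 0.7, -0.1]
gripper_width: 0.503
```

```bash
python3 look2.py p9
```

```text
[ 0.62617708 -0.0904889   0.05102298] [ 0.0606784   0.72704103 -0.12634229]
```

View pics/p9.png

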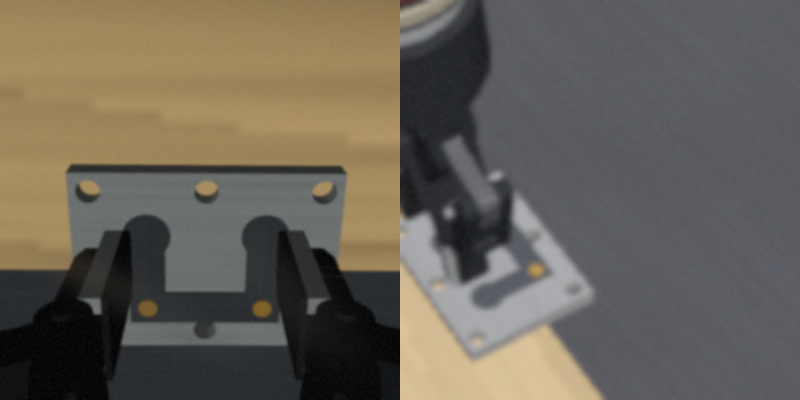

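The plate has flipped: reeds are up on the board, with the robot-side edge overhanging (board edge at row 270, plate rows 170 to 345 in the crop). I'll go back behind it and push it on.

{"method": "step_arm", "body": {
  "steps": [
    [-5, 0, -10, 0],
    [-15, 0, -5, 0],
    [-20, 0, 0, 0],
    [-20, 0, 0, 0],
    [-20, 0, 0, 0],
    [-20, 0, 0, 0],
    [-8, 0, 0, 0],
    [0, 0, 0, 0]
  ]
}}

```text
time: 23.25
tool_pos: [0.5137, -0.0828, 0.0731]
tool_rot: [0.005, 0.999, -0.033, -0.012]
contact_force: [-0.2, -0.0, 0.7]
gripper_width: 0.5
```

{"method": "step_arm", "body": {
  "steps": [
    [0, 0, 15, 0],
    [0, 0, 15, 0],
    [0, 0, 10, 0],
    [0, 0, 4, 0],
    [0, 0, 0, 0]
  ]
}}

```text
time: 23.75
tool_pos: [0.5152, -0.0837, 0.0265]
tool_rot: [0.005, 0.999, -0.033, -0.011]
contact_force: [-0.6, -0.2, 0.3]
gripper_width: 0.5
```

{"method": "step_arm", "body": {
  "steps": [
    [0, 0, 7, 0],
    [0, 0, 3, 0],
    [0, 0, 0, 0]
  ]
}}

```text
time: 24.05
tool_pos: [0.5158, -0.084, 0.0159]
tool_rot: [0.005, 0.999, -0.033, -0.01]
contact_force: [-0.2, 0.1, 0.3]
gripper_width: 0.494
```

```bash
cat > meas.py <<'E'
from h import *
from scipy.spatial.transform import Rotation as R
s=state(); b,d=grab_frame("wrist"); c=camera_params("wrist")
q=s["tool_rot"]; T=np.eye(4); T[:3,:3]=R.from_quat([q[1],q[2],q[3],q[0]]).as_matrix(); T[:3,3]=s["tool_pos"]
W=T@c["T_tool_cam"]; K=c["mtx"]
v,u=np.mgrid[0:480:2,0:640:2]; uv=np.stack([u.ravel(),v.ravel()],1).astype(float)
n=cv2.undistortPoints(uv.reshape(-1,1,2),K,np.array([c["k1"],0,0,0.])).reshape(-1,2)
z=d[::2,::2].ravel(); P=(np.c_[n,np.ones(len(n))]*z[:,None])@W[:3,:3].T+W[:3,3]
hsv=cv2.cvtColor(b,cv2.COLOR_RGB2HSV)[::2,::2].reshape(-1,3)
ok=z>0
bd=ok&(hsv[:,1]>70)&(hsv[:,0]>8)&(hsv[:,0]<30)&(hsv[:,2]>90)&(abs(P[:,2]-.015)<.006)
pl=ok&(hsv[:,1]<50)&(hsv[:,2]>100)&(P[:,2]>.010)&(P[:,2]<.035)&(P[:,0]>s["tool_pos"][0]+.013)
a=np.deg2rad(-4.3); ax=np.array([np.cos(a),np.sin(a)]); ay=np.array([-np.sin(a),np.cos(a)])
print("tool bx",s["tool_pos"][:2]@ax,s["tool_pos"])
for nm,m in (("board",bd),("plate",pl)):
    if m.sum()>50:
        Q=P[m]; bx=Q[:,:2]@ax; by=Q[:,:2]@ay
        print(nm,m.sum(),"bx",np.percentile(bx,[.5,99.5]).round(4),"by",np.percentile(by,[.5,99.5]).round(4),"z",np.percentile(Q[:,2],[5,50,95]).round(4))
        if nm=="plate":print(cv2.minAreaRect((Q[:,:2]*1000).astype(np.float32)))
cv2.imwrite("pics/m.png",b[:,:,::-1])
E
python3 meas.py
```

```text
tool bx 0.5206640242039596 [ 0.51581779 -0.08399975  0.01588284]
board 3157 bx [0.6039 0.6171] by [-0.1414  0.0526] z [0.0138 0.015  0.0161]
plate 12652 bx [0.5766 0.6261] by [-0.0919  0.0025] z [0.0219 0.0231 0.0242]
((574.0792236328125, -88.561279296875), (101.23623657226562, 94.27581024169922), 86.39422607421875)
```

{"method": "step_arm", "body": {
  "steps": [
    [10, 0, -0.2, 0],
    [10, 0, -0.2, 0],
    [8, 0, -0.2, 0],
    [8, 0, -0.2, 0],
    [8, 0, -0.2, 0],
    [8, 0, -0.2, 0],
    [6, 0, -0.1, 0]
  ]
}}

```text
time: 24.8
tool_pos: [0.5783, -0.0882, 0.0173]
tool_rot: [0.006, 0.999, -0.033, -0.011]
contact_force: [-4.7, -0.2, 3.2]
gripper_width: 0.502
```

```bash
python3 meas.py
```

```text
tool bx 0.5832675814474805 [ 0.57827889 -0.08824463  0.01730966]
board 30172 bx [0.6047 0.6905] by [-0.1534  0.0642] z [0.0139 0.015  0.016 ]
plate 11024 bx [0.5952 0.6643] by [-0.0913  0.0029] z [0.0219 0.0229 0.024 ]
((624.2388916015625, -91.33901977539062), (95.62158966064453, 69.67964172363281), 86.29521942138672)
```

{"method": "step_arm", "body": {
  "steps": [
    [6, 0, 0, 0],
    [6, 0, 0, 0],
    [6, 0, -0.1, 0],
    [5, 0, -0.1, 0],
    [3, 0, 0, 0],
    [0, 0, 0, 0]
  ]
}}

```text
time: 25.45
tool_pos: [0.6067, -0.0901, 0.0168]
tool_rot: [0.006, 0.999, -0.033, -0.012]
contact_force: [-2.4, -0.1, 2.1]
gripper_width: 0.5
```

```bash
python3 meas.py
```

```text
tool bx 0.6117164242905979 [ 0.60666566 -0.09013821  0.01684829]
board 38163 bx [0.6047 0.7188] by [-0.1565  0.0693] z [0.014 0.015 0.016]
plate 10939 bx [0.6238 0.6928] by [-0.091   0.0032] z [0.022 0.023 0.024]
((652.667724609375, -92.82374572753906), (96.23660278320312, 69.67124938964844), 86.32052612304688)
```

The plate's near edge is 19 mm inside the board edge and the plate lies flat. I'll retreat and take a final look.

{"method": "step_arm", "body": {
  "steps": [
    [-5, 0, 0, 0],
    [-8, 0, -3, 0],
    [-10, 0, -10, 0],
    [-15, 0, -20, 0],
    [-15, 0, -25, 0],
    [-15, 0, -25, 0],
    [-15, 0, -20, 0],
    [0, 0, 0, 0]
  ]
}}

```text
time: 26.3
tool_pos: [0.5208, -0.0829, 0.1245]
tool_rot: [0.006, 0.999, -0.033, -0.009]
contact_force: [0.0, -0.2, -0.5]
gripper_width: 0.5
```

{"method": "step_arm", "body": {
  "steps": [
    [-25, 0, -15, 0],
    [-25, 0, -10, 0],
    [-25, 0, 0, 0],
    [0, 0, 0, 0]
  ]
}}

```text
time: 26.7
tool_pos: [0.4439, -0.0772, 0.1485]
tool_rot: [0.006, 0.999, -0.033, -0.008]
contact_force: [0.9, 0.1, 0.0]
gripper_width: 0.499
```

Run:
```python
from h import *
s=state(); print(s["tool_pos"],s["contact_force"])
a,d=grab_frame("scene"); cv2.imwrite("pics/end.png",a[:,:,::-1])
```

```text
[ 0.44389728 -0.07722619  0.14853937] [0.87892351 0.1495416  0.00756423]
```

View pics/end.png

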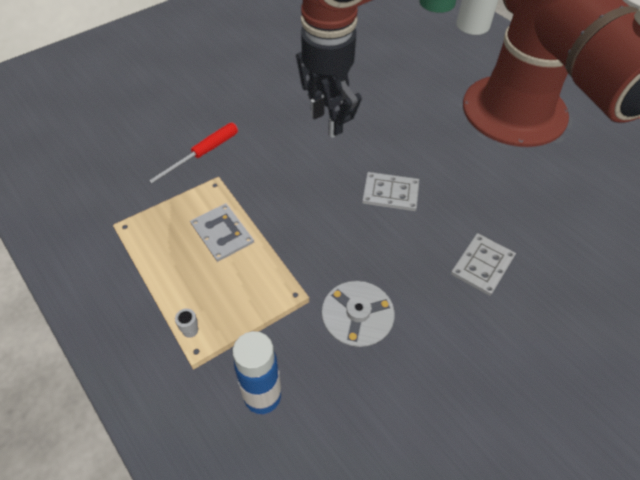

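The plate is at (222,232), reeds up and fully on the board. The socket, hub, can and screwdriver are where they were, and the gripper is clear.

```bash
python3 -c "
from plant import *
print(job_done())"
```

```text
the job is handed in; nothing more can be done
None
```

The valve plate now lies reeds up on the board with no overhang, and I handed the job in at about 27 s of the 67 s allowed.

**How it went:** I pushed the plate flush to the board with the fingertips, tipped it up along its arc and flipped it over. I then pushed it on from behind.

**Failed attempts:** It took several tries to tip it:
- **Too light:** the first press was too weak and the tips slid up the plate's edge.
- **Slip at about 60°:** on the second try the tips slid over the top and the plate fell back flat on the bench. Pressing had leaned the tool back about 9°. I leaned it forward again by dragging the tips on the bench.
- **Not flush:** the next try slipped because the plate was not yet against the board. The one after that flipped it.

**Last checks:**
- **Position:** the wrist depth camera put the plate's near edge about 19 mm inside the board's near edge, and its sides are well inside too. Its top was at 23 mm, which matches lying flat on the board.
- **Picture:** the final scene picture shows the reeds up, and the socket, clutch hub, spray can and screwdriver look unmoved by eye. The gripper is clear of everything.

The tip angle was only judged from pictures, about 60 to 65° and then 75 to 80° before it went over. `job_done()` gave no verdict.

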